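# Find the lid that threads onto the slanted tea caddy

## Task

One of the two alike bar-gripped wooden lids belongs to the open tea caddy leaning in its cradle: find out which by trying, and screw it on clockwise until it is fully home, its rim down all round on the caddy's shoulder. Leave the lid that does not fit lying right way up on the board, and do not disturb the other things.

Things in the scene. Friction and masses are not known exactly. Their poses are not given: they have to be found in the camera images.
- caddy: the open tea caddy: square dark iron-glazed jar, 84 mm, 112 mm from foot to shoulder, held fast in a square cedar cradle fixed to the board; it neither turns nor slides. It leans 30 degrees from upright, mouth towards its front, which faces the robot within 20 degrees. Origin: centre of its foot; z along its axis out of the mouth, y level across, x away from the front and up the slope.
- caddy_seat (a point): centre of the caddy's shoulder, a flat seat ring 68 mm across on which a lid's rim comes to rest; on the neck's axis, about 0.16 m above the board, axes as the caddy. A lid fully home has its origin here. The neck on it, unglazed clay, is 18 mm high and 44 mm across, with a four-start right-hand quarter-turn thread, 51 mm across, lead 32 mm a turn, in its lower 13 mm.
- caddy_lip (a point): centre of the neck's bevelled lip (37 mm across), 18 mm out from the seat; axes as the caddy. A lid set over the neck with its bar along the caddy's x or y has its lugs 12 degrees before the thread starts and rests 4 to 7 mm off the seat (up to 12 at other angles). Turned clockwise, seen from outside, the right one sinks, turns easily, seats after about 55 and is tight (over 0.3 N m) at 72 to 84 degrees.
- stand: the cedar cradle on its foot board, 190 x 130 mm, fixed to the board with the caddy in it; its square walls reach 45 mm up the caddy. Origin: under its middle on the board; x away from its front. The wrong lid also goes over the neck but catches dead after some 5 degrees (over 0.5 N m; do not force it), stays 3.5 mm or more off the seat and, turned back, lifts straight off.
- lid_a: one of two look-alike pale turned-boxwood lids (the other: lid_b); which fits shows only on trial. Round, 63 mm across, skirt and flat top together 24 mm high, bar grip on top; 52 mm high overall, 60 to 130 g. Origin: centre of the open lower rim; z up through the grip, x along the bar. Starts right way up on the board, any yaw.
- lid_b: one of two look-alike pale turned-boxwood lids (the other: lid_a); which fits shows only on trial. Round, 63 mm across, skirt and flat top together 24 mm high, bar grip on top; 52 mm high overall, 60 to 130 g. Origin: centre of the open lower rim; z up through the grip, x along the bar. Starts right way up on the board, any yaw.
- lid_a_grip (a point): middle of the bar grip of lid_a, 38 mm above its lower rim; same axes as the lid. The bar is 44 mm long (x), 16 mm thick (y), 28 mm high, standing on the flat top (24 mm above the rim). Hidden inside the skirt (55 mm bore) four lugs stand in to a 46 mm circle close to the rim: one under each end of the bar, two at right angles.
- lid_b_grip (a point): middle of the bar grip of lid_b, 38 mm above its lower rim; same axes as the lid. The bar is 44 mm long (x), 16 mm thick (y), 28 mm high, standing on the flat top (24 mm above the rim). Hidden inside the skirt (55 mm bore) four lugs stand in to a 46 mm circle close to the rim: one under each end of the bar, two at right angles.
- sake_cup: small iron-glazed sake cup, 56 mm across the rim, 45 mm high, mouth up. Bystander. Origin: centre of its underside.
- big_lid: flat boxwood lid of some larger jar, 92 mm across, 26 mm high with a low round button on top: plainly too big for the caddy. Bystander. Origin: centre of its underside.
- incense_burner: three-legged bronze incense burner, about 80 mm across, 87 mm high. Bystander. Origin: centre of its underside.
- scoop_case: bamboo scoop case standing on end, 41 mm across, 152 mm high. Bystander. Origin: centre of its underside.
- tea_whisk: bamboo tea whisk standing on its tines, 55 mm across, 105 mm high. Bystander. Origin: centre of its underside.
- tea_bowl: grey tea bowl, 120 mm across the rim, 75 mm high. Bystander. Origin: centre of its underside.
- sweets_box: cedar sweets box with its fitted lid on, 111 x 156 x 64 mm. Bystander. Origin: centre of its underside.

How it is judged:
By the outcome, as a careful person would: the job done as asked, in the order asked, and still so for the second after the job is handed in, with the robot touching nothing.
It also fails if it takes over 70 s, if anything falls off the work surface, if the arm or the gripper's body presses on something with over 40 N, if the wrist force passes 120 N, or if a joint passes its speed limit or range.

## Robot

A 7-joint arm with a two-finger parallel gripper is mounted at the origin on the work surface. World frame = base frame: x ahead of the robot, y to its left, z up, the work surface at z = 0. Lengths are in m, angles in rad, forces in N, time in s.
With the tool pointing down it reaches from about 0.425 to 0.925 m from the base axis. Payload 6.8 kg.
Tool frame: the origin (TCP) lies between the finger pads; the fingertips stand r.tip_extent ahead of it and the grasp point (between the pads) lies 11 mm behind it (r.tip_extent is the distance from the TCP to the fingertips, in m); z points along the fingers, y is the line along which they close (so a half turn about z gives the same grasp; the last joint's range is limited). The gripper opens to 85 mm and grips with 20 to 120 N. Pads are 22 mm wide; open, the fingers measure 114 mm over their backs; the gripper's body (76 mm by 85 mm) begins 54 mm behind the grasp point. The pads swing forward as they close: fully open they stand 13 mm farther back than shut.
Start: joints at [-1.37, 0.477, 0.022, 1.555, -0.011, 1.109, -0.083], TCP at [0.205, 0.643, 0.239] pointing down, gripper open.
Joint ranges: [-2.96, 2.96], [-0.34, 2.1], [-1.41, 1.46], [0.24, 2.44], [-1.37, 4.51], [0.17, 1.92], [-2.96, 2.96]. Speed limits (rad/s): [2.39, 2.39, 3.14, 3.14, 3.14, 3.14, 3.14].

## Interface

Orientations are given as a 3x3 rotation matrix whose columns are the frame's x, y, z axes.
In Python, from rig import r gives the robot as it stands.
- The arm moves only by the shell command python3 -m creep 'ROWS' [FORCE]. ROWS is JSON, a list that holds one entry, the list of rows, each a list of 7 numbers: the turn, a rotation vector about the world's x, y, z in degrees, then the shift along the world's x, y, z in mm, then the closure in counts, from 0 (fully open) to 255 (shut). In form: [[[ax, ay, az, x, y, z, gripper], ...]]. A call has 1 to 10 rows; each row is the pose to reach, as a shift and turn from the pose commanded when the call began; what a row does not reach only later rows make up. A row lasts 1/12 s, in which the tool goes at most 41.7 mm and 7.16 degrees, less where a joint would pass 70% of its speed; a pose out of reach is approached as far as the arm can. A call with a gripper value outside its range is refused whole. The fingers move at their own pace and stop on an object; FORCE is the grip in N (left out, the last holds). Time passes only in rows, so rows that repeat a pose let the fingers close. It gives the time, the measured TCP pose, the force, the opening and the grip force at its end, in the units of the state.
- r.get_state(): the state, without advancing time (a new reading comes with each control period).
- r.camera(name): name is "scene" or "top"; returns a dict with "color" (384x512x3 uint8, red, green, blue), "fx", "fy", "cx", "cy" (pixels), "xyz" and "orientation" of the camera in the world. Camera axes: x right, y down, z forward; pixel columns grow to the right and rows downward; lengths in m; the calibration is good to about 2 mm. A picture is of the moment at which its call begins. There is no depth.
- r.finish_job(): hands the job in; it is judged then, once.
The state is a dict: "clock": time; "qpos": joint angles; "dq": joint speeds; "tau": joint torques, N m; "eef_pos": TCP position; "orientation": TCP orientation; "force": force on the tool from outside, world axes, zero at the start; "moment": the same for the moment, N m; "width": finger opening in m; "grip_force": force on a finger pad.
Only numpy, scipy, OpenCV 4.12 (cv2) and the standard library are available. Lean on these libraries where they do the work, as an engineer would, in place of code of your own. Each camera call takes 0.05 s, during which the arm holds its last target. There are 200 camera calls.

## Working session

There is one attempt and no reset: what is moved stays moved. The work goes in short steps, Python scripts to look and compute and a shell command to move; the robot and the scene stay as the last step left them, time stands still between calls to the robot, and variables do not carry over. Pictures are saved under pics/ and viewed, at most 10 in all, crops included, and the job is handed in when it is done.

```bash
ls; mkdir -p pics; python3 - <<'E'
from rig import r
import cv2,numpy as np,pickle
d={}
for n in("scene","top"):
    c=r.camera(n);d[n]=c
    cv2.imwrite(f"pics/{n}0.png",cv2.resize(c["color"][:,:,::-1],(768,576),interpolation=cv2.INTER_CUBIC))
    print(n,c["fx"],c["cx"],c["cy"],c["xyz"],np.round(c["orientation"],3).tolist())
pickle.dump(d,open("c0.pkl","wb"))
s=r.get_state();print(s,r.tip_extent)
E
```

```text
pics
scene 424.5564990871313 253.182389672051 199.54927245071875 [ 1.00010287 -0.79517883  1.34171004] [[0.855, 0.427, -0.296], [0.519, -0.683, 0.514], [0.017, -0.593, -0.805]]
top 439.95879761988215 256.48468302556336 197.53594010096057 [0.29765903 0.00535909 1.36224507] [[-0.123, -0.972, 0.202], [-0.992, 0.121, -0.021], [-0.004, -0.203, -0.979]]
{'clock': 0.1, 'qpos': array([-1.37009893,  0.4777091 ,  0.02234489,  1.55630975, -0.01150831,
        1.10931916, -0.08314127]), 'dq': array([ 1.32453448e-03, -6.55857911e-04, -4.17019581e-04, -2.90049348e-03,
       -3.40367699e-04, -1.56742366e-03, -9.96883244e-07]), 'tau': array([ 3.00450978e-03, -5.97762108e+01,  1.61272768e+00, -2.81954849e+01,
        1.27598559e-02,  4.89197555e-03, -6.93186053e-06]), 'eef_pos': array([0.20499499, 0.64258864, 0.23844666]), 'orientation': array([[-9.52691715e-01,  3.03938067e-01, -3.85101913e-04],
       [ 3.03938291e-01,  9.52690426e-01, -1.57073798e-03],
       [-1.10524160e-04, -1.61347628e-03, -9.99998692e-01]]), 'force': array([-0.22097051,  0.08723109,  0.6492446 ]), 'moment': array([0.0318589 , 0.02457724, 0.02590941]), 'grip_force': 0.0, 'width': 0.08535756071779169} 0.008
```

View pics/scene0.png

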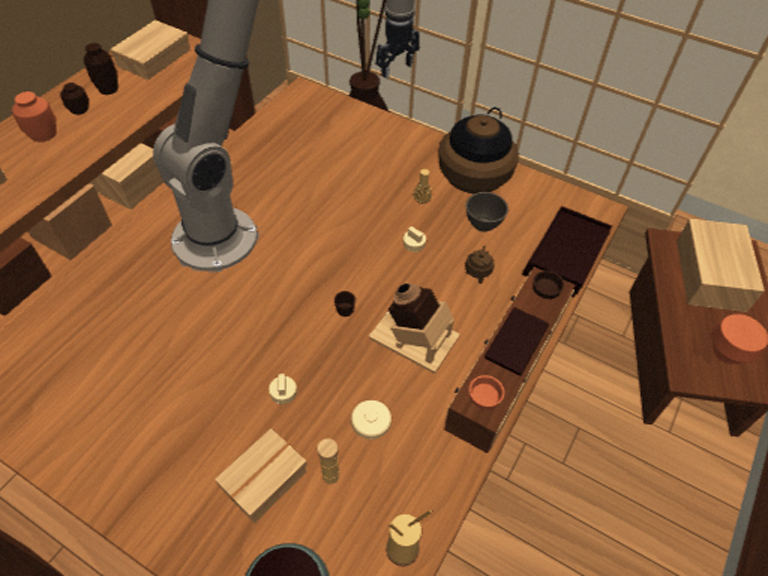

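View pics/top0.png

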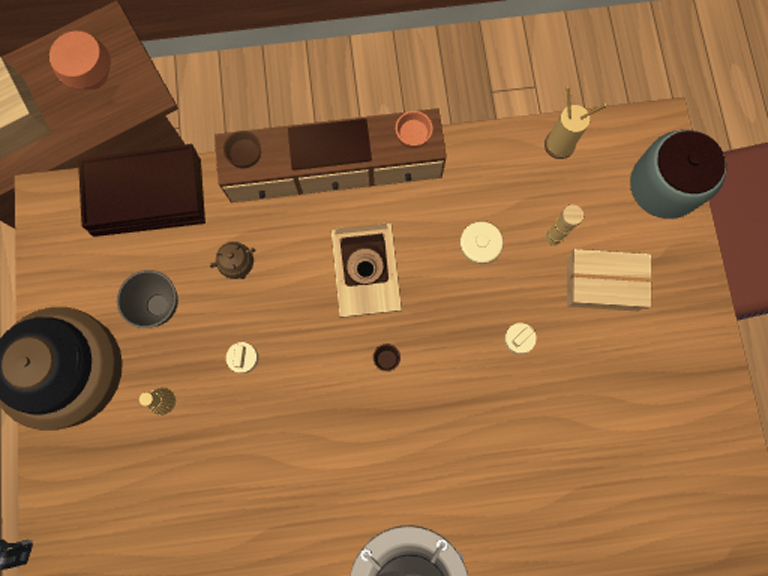

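The top view shows the lids at about (241,357) and (521,338) and the caddy mouth at (367,267). In the scene view the lids are at (415,239) and (283,388), and the mouth is at (405,291). I'll enlarge these areas next.

```bash
cat > h.py <<'E'
import numpy as np,cv2
def ray(c,u,v):
    d=np.array([(u-c["cx"])/c["fx"],(v-c["cy"])/c["fy"],1.]);return np.asarray(c["xyz"]),np.asarray(c["orientation"])@d
def onz(c,u,v,z):
    o,d=ray(c,u,v);return o+d*(z-o[2])/d[2]
def proj(c,p):
    q=np.asarray(c["orientation"]).T@(np.asarray(p)-c["xyz"]);return q[0]/q[2]*c["fx"]+c["cx"],q[1]/q[2]*c["fy"]+c["cy"]
def tri(c1,p1,c2,p2):
    A=np.zeros((3,3));b=np.zeros(3);R=[]
    for c,p in((c1,p1),(c2,p2)):
        o,d=ray(c,*p);d=d/np.linalg.norm(d);M=np.eye(3)-np.outer(d,d);A+=M;b+=M@o;R.append((o,M))
    x=np.linalg.solve(A,b);return x,[np.linalg.norm(M@(x-o)) for o,M in R]
def crop(c,u,v,h=25,s=10):
    u,v=int(u),int(v);return cv2.resize(c["color"][v-h//2:v+h-h//2,u-h//2:u+h-h//2,::-1],None,fx=s,fy=s,interpolation=cv2.INTER_NEAREST)
E
python3 - <<'E'
import pickle;from h import *
d=pickle.load(open("c0.pkl","rb"));T,S=d["top"],d["scene"]
P=lambda c,u,v,**k:crop(c,u/1.5,v/1.5,**k)
im=np.vstack([np.hstack([P(T,241,357),P(T,521,338),P(T,367,270,h=50,s=5)]),np.hstack([P(S,415,239),P(S,283,388),P(S,412,310,h=50,s=5)])])
cv2.imwrite("pics/c1.png",im)
for n,c,pts in(("T",T,[(241,357),(521,338)]),("S",S,[(415,239),(283,388)])):
    hsv=cv2.cvtColor(c["color"],cv2.COLOR_RGB2HSV)
    for u,v in pts:
        u=int(u/1.5);v=int(v/1.5);print(hsv[v+5,u-3:u+4].tolist())
        m=(c["color"][:,:,2]>120).astype(np.uint8)
        n_,l,st,ce=cv2.connectedComponentsWithStats(m)
        k=min(range(1,n_),key=lambda i:np.hypot(*(ce[i]-(u,v))) if st[i,4]>40 else 1e9)
        print(n,u,v,st[k],ce[k],onz(c,*ce[k],.03))
print("grid",[ (onz(T,u/1.5,v/1.5,.16)) for u,v in [(367,267)]], tri(T,(367/1.5,267/1.5),S,(405/1.5,289/1.5)))
E
```

```text
[[23, 81, 248], [23, 81, 248], [23, 83, 247], [19, 104, 149], [19, 103, 109], [19, 100, 194], [23, 81, 249]]
T 160 238 [151 228  20  20 280] [160.21428571 237.69285714] [0.48460963 0.28249369 0.03      ]
[[19, 103, 169], [18, 103, 154], [19, 103, 184], [23, 87, 246], [23, 86, 247], [23, 85, 246], [23, 87, 247]]
T 347 225 [337 215  20  20 298] [346.86577181 224.8590604 ] [ 0.45339979 -0.28614026  0.03      ]
[[18, 114, 136], [18, 110, 146], [18, 109, 168], [18, 111, 173], [18, 111, 172], [18, 116, 163], [19, 112, 137]]
S 276 159 [269 151  15  13  85] [275.76470588 158.47058824] [0.48830354 0.27143803 0.03      ]
[[21, 98, 232], [18, 109, 184], [18, 109, 171], [19, 106, 187], [19, 108, 192], [19, 104, 214], [23, 90, 242]]
S 188 258 [180 249  18  17 190] [187.97894737 257.65789474] [ 0.45654809 -0.29271098  0.03      ]
grid [array([0.60513557, 0.00586364, 0.16      ])] (array([0.60346048, 0.00679654, 0.17105952]), [np.float64(0.0014585740119426053), np.float64(0.0014585740119423666)])
```

View pics/c1.png

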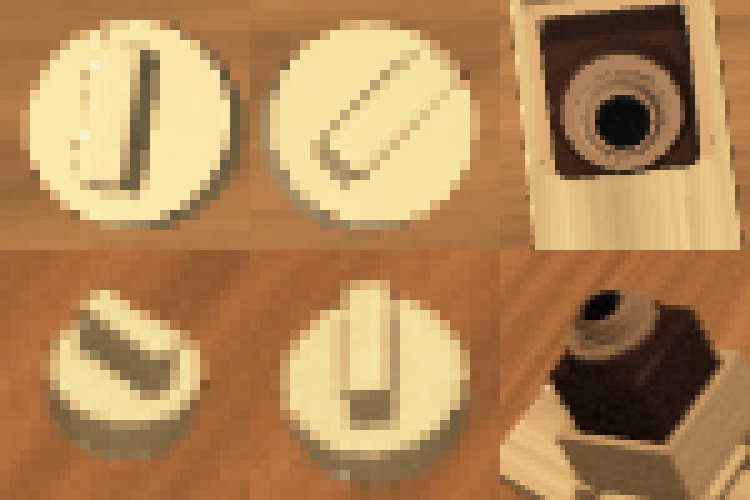

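The crops show both bars and the black mouth clearly. The left lid's bar runs nearly image-vertical in top, and the right one at about 45°. I'll measure the mouth, stand yaw and bar yaws.

```bash
python3 - <<'E'
import pickle;from h import *
d=pickle.load(open("c0.pkl","rb"));T,S=d["top"],d["scene"]
def hole(c,u,v):
    g=c["color"].max(2);w=np.zeros_like(g);w[v-9:v+10,u-9:u+10]=1
    m=((g<45)&(w>0)).astype(np.uint8);n,l,st,ce=cv2.connectedComponentsWithStats(m);k=1+np.argmax(st[1:,4]);print(st[k],ce[k]);return ce[k]
a=hole(T,243,179);b=hole(S,268,191)
print("lip",tri(T,a,S,b))
# stand edges in top
g=T["color"][:,:,2].astype(float)
L=[];R=[]
for v in range(190,206):
    row=np.abs(np.diff(g[v]));
    for lst,lo,hi in((L,218,236),(R,258,274)):
        w=row[lo:hi]; w=np.where(w>0.5*w.max(),w,0); lst.append((lo+.5+(w*np.arange(hi-lo)).sum()/w.sum(),v))
for n,e in(("L",L),("R",R)):
    e=np.array(e);k=np.polyfit(e[:,1],e[:,0],1);print(n,k,np.round(np.std(e[:,0]-np.polyval(k,e[:,1])),2))
    p=[onz(T,np.polyval(k,v),v,.015) for v in(190,205)];dd=p[0]-p[1];print(p[1],np.degrees(np.arctan2(dd[1],dd[0])))
# lids
for n,o,cen,l1,l2 in(("left",(148,226),(131,123),((82,185),(97,35)),((122,185),(143,50))),("right",(335,213),(122,118),((70,140),(160,55)),((115,178),(205,93)))):
    f=lambda q,z:onz(T,o[0]+q[0]/10-.5,o[1]+q[1]/10-.5,z)
    q=[(f(e[0],.052),f(e[1],.052)) for e in(l1,l2)]
    print(n,"disc",f(cen,.024),"bar",np.mean(q,(0,1)),[np.degrees(np.arctan2(*(y-x)[1::-1])) for x,y in q],[np.linalg.norm(y-x) for x,y in q])
o=(263,146);f=lambda q:onz(S,264+q[0]/10-.5,147+q[1]/10-.5,.024)
print("left S disc",f((125,360-250)))
f=lambda q:onz(S,188-12+q[0]/10-.5,258-12+q[1]/10-.5,.024);print("right S disc",f((375-250,367-250)))
E
```

```text
[238 174  11  10  83] [243.26506024 178.71084337]
[266 190   7   5  25] [268.64 191.92]
lip (array([0.59972146, 0.0091503 , 0.17118624]), [np.float64(0.0012812472908487452), np.float64(0.0012812472908489867)])
L [-9.93734228e-03  2.27026666e+02] 1.13
[0.56368491 0.07699566 0.015     ] -6.793141856018797
R [9.34173669e-02 2.47579832e+02] 0.22
[ 0.54758061 -0.05210481  0.015     ] -2.089165023237352
left disc [0.48497917 0.28259868 0.024     ] bar [0.48463294 0.28250314 0.052     ] [np.float64(-10.138080372848316), np.float64(-13.408897386637253)] [np.float64(0.04503085504022409), np.float64(0.04068773718053829)]
right disc [ 0.45586956 -0.28723313  0.024     ] bar [ 0.45246028 -0.28582249  0.052     ] [np.float64(-54.529675625291326), np.float64(-54.63002378758589)] [np.float64(0.03809774034511127), np.float64(0.03803596184330079)]
left S disc [0.48413394 0.28154478 0.024     ]
right S disc [ 0.45304837 -0.28891827  0.024     ]
```

```bash
python3 - <<'E'
import pickle;from h import *
d=pickle.load(open("c0.pkl","rb"));T=d["top"]
im=cv2.resize(T["color"][140:215,205:285,::-1],None,fx=8,fy=8,interpolation=cv2.INTER_CUBIC);cv2.imwrite("pics/stand.png",im)
E
python3 -m creep '[[[0,0,6,280,-361,0,0],[0,0,6,280,-361,0,0],[0,0,6,280,-361,0,0],[0,0,6,280,-361,0,0],[0,0,6,280,-361,0,0],[0,0,6,280,-361,0,0],[0,0,6,280,-361,0,0],[0,0,6,280,-361,0,0],[0,0,6,280,-361,0,0],[0,0,6,280,-361,0,0]]]' 40
```

```text
clock: 0.93
eef_pos: [0.4612, 0.3118, 0.2392]
orientation: [[-0.979, 0.203, -0.0], [0.203, 0.979, -0.0], [0.0, -0.0, -1.0]]
force: [0.7, -0.3, -1.2]
width: 0.0851
grip_force: 0.0
```

View pics/stand.png

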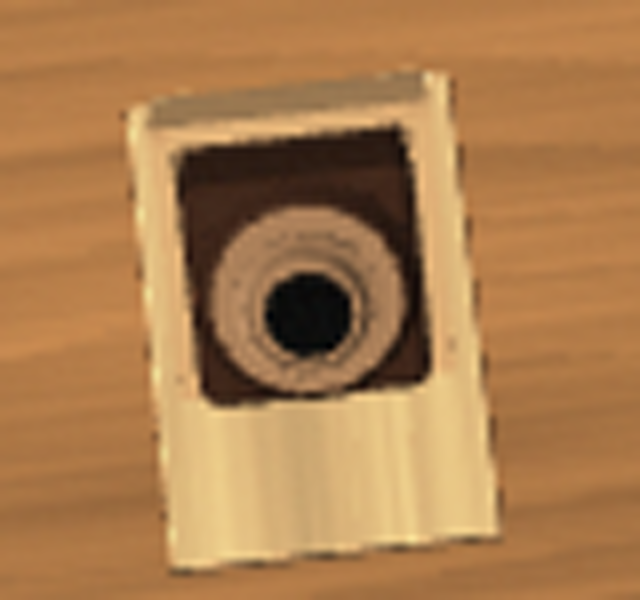

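The zoom shows the foot board's front corners at (172,571) and (500,537), the hole centre at (308,314) and the seat ring centre at about (308,301).

```bash
python3 - <<'E'
import pickle;from h import *
d=pickle.load(open("c0.pkl","rb"));T=d["top"]
f=lambda x,y,z:onz(T,205+(x+.5)/8-.5,140+(y+.5)/8-.5,z)
A=lambda p,q:np.degrees(np.arctan2((q-p)[1],(q-p)[0]))
z=.015
print("front",A(f(500,537,z),f(172,571,z))-90,np.linalg.norm(f(500,537,z)-f(172,571,z)))
print("L",A(f(172,571,z),f(150,330,z)),"R",A(f(498,537,z),f(470,240,z)))
m=(f(500,537,z)+f(172,571,z))/2;print("frontmid",m,f(308,314,.175),f(308,301,.16))
E
python3 -m creep '[[[0,0,0,0,0,0,0],[0,0,0,0,0,0,0]]]'
```

```text
front -1.0946783846214885 0.12819602120876208
L -1.127992400131053 R -2.039174162111119
frontmid [0.54337442 0.0116382  0.015     ] [0.59954026 0.01055785 0.175     ] [0.60803987 0.01007221 0.16      ]
clock: 1.1
eef_pos: [0.4622, 0.3108, 0.2391]
orientation: [[-0.978, 0.209, 0.0], [0.209, 0.978, -0.001], [-0.0, -0.001, -1.0]]
force: [-1.3, -0.5, 0.8]
width: 0.0855
grip_force: 0.0
```

```bash
python3 -m creep '[[[0,0,0.6,22.4,-28.5,-40,0],[0,0,0.6,22.4,-28.5,-80,0],[0,0,0.6,22.4,-28.5,-120,0],[0,0,0.6,22.4,-28.5,-160,0],[0,0,0.6,22.4,-28.5,-185,0],[0,0,0.6,22.4,-28.5,-203,0],[0,0,0.6,22.4,-28.5,-203,0]]]' 60; python3 -m creep '[[[0,0,0,0,0,0,255],[0,0,0,0,0,0,255],[0,0,0,0,0,0,255],[0,0,0,0,0,0,255],[0,0,0,0,0,0,255],[0,0,0,0,0,0,255]]]' 60
```

```text
clock: 1.68
eef_pos: [0.479, 0.2851, 0.032]
orientation: [[-0.982, 0.19, -0.007], [0.19, 0.982, -0.004], [0.006, -0.005, -1.0]]
force: [-1.2, -0.4, -0.2]
width: 0.0855
grip_force: 0.0
clock: 2.18
eef_pos: [0.4835, 0.2856, 0.0375]
orientation: [[-0.981, 0.193, 0.001], [0.193, 0.981, 0.001], [-0.001, 0.001, -1.0]]
force: [-0.4, 0.2, 1.7]
width: 0.0148
grip_force: 58.5
```

```bash
cat >> h.py <<'E'
from scipy.spatial.transform import Rotation as Ro
LIP=np.array([.5996,.0100,.1735]);YAW=-1.3
RC=(Ro.from_euler('z',YAW,degrees=True)*Ro.from_euler('y',-30,degrees=True)).as_matrix()
SEAT=LIP-.018*RC[:,2]
def goal(s,h,turn=0,gz=.0375,off=(0,0)):
    """shift mm, rotvec deg from state s to lid rim h above seat; turn = deg cw seen from outside from bar along caddy x"""
    Rt=RC@Ro.from_euler('z',-turn,degrees=True).as_matrix()@np.diag([-1,1,-1.])
    p=SEAT+RC@np.array([off[0],off[1],h+gz])
    return np.round((p-s["eef_pos"])*1e3,1),np.round((Ro.from_matrix(Rt)*Ro.from_matrix(s["orientation"]).inv()).as_rotvec(degrees=True),1)
def rel(s):
    """lid pose in caddy frame mm, deg"""
    p=RC.T@(s["eef_pos"]-SEAT)*1e3;e=(Ro.from_matrix(RC.T@s["orientation"]@np.diag([-1,1,-1.]))).as_rotvec(degrees=True)
    return np.round(p,1),np.round(e,1),"f",np.round(RC.T@s["force"],1),"m",np.round(RC.T@s["moment"],2)
E
python3 -m creep '[[[0,0,0,0,0,40,255],[0,0,0,0,0,80,255],[0,0,0,0,0,120,255],[0,0,0,0,0,160,255],[0,0,0,0,0,190,255],[0,0,0,0,0,190,255],[0,0,0,0,0,190,255]]]' 60
python3 - <<'E'
from rig import r;from h import *
s=r.get_state();print(s["eef_pos"],SEAT)
for h in(.06,.03,.022,.006):print(h,goal(s,h))
E
```

```text
clock: 2.77
eef_pos: [0.4838, 0.2859, 0.2286]
orientation: [[-0.981, 0.193, 0.004], [0.193, 0.981, 0.003], [-0.003, 0.004, -1.0]]
force: [-0.3, 0.0, -2.8]
width: 0.0146
grip_force: 58.9
[0.4838136  0.28593764 0.22856665] [0.60859768 0.00979581 0.15791154]
0.06 (array([  76. , -275. ,   13.8]), array([ -3.4, -29.7,   9.5]))
0.03 (array([  91. , -275.4,  -12.2]), array([ -3.4, -29.7,   9.5]))
0.022 (array([  95. , -275.5,  -19.1]), array([ -3.4, -29.7,   9.5]))
0.006 (array([ 103. , -275.6,  -33. ]), array([ -3.4, -29.7,   9.5]))
```

```bash
python3 -m creep '[[[-3.4,-29.7,9.5,76,-275,20,255],[-3.4,-29.7,9.5,76,-275,20,255],[-3.4,-29.7,9.5,76,-275,20,255],[-3.4,-29.7,9.5,76,-275,20,255],[-3.4,-29.7,9.5,76,-275,20,255],[-3.4,-29.7,9.5,76,-275,20,255],[-3.4,-29.7,9.5,76,-275,20,255],[-3.4,-29.7,9.5,76,-275,14,255],[-3.4,-29.7,9.5,76,-275,14,255],[-3.4,-29.7,9.5,76,-275,14,255]]]' 60
python3 - <<'E'
from rig import r;from h import *
s=r.get_state();print(rel(s),np.round(s["qpos"],2))
for h in(.06,.03,.022,.006):print(h,goal(s,h))
c={n:r.camera(n) for n in("scene","top")}
im=np.hstack([crop(c["top"],*proj(c["top"],SEAT+.03*RC[:,2]),h=80,s=5),crop(c["scene"],*proj(c["scene"],SEAT+.03*RC[:,2]),h=80,s=5)])
cv2.imwrite("pics/app.png",im)
E
```

```text
clock: 3.6
eef_pos: [0.5576, 0.0099, 0.2385]
orientation: [[-0.869, 0.026, 0.495], [0.021, 1.0, -0.016], [-0.495, -0.004, -0.869]]
force: [-0.3, 0.5, -1.9]
width: 0.0151
grip_force: 59.1
(array([-3.8, -1.1, 95.3]), array([-0.3,  0.3, -0.1]), 'f', array([-1.2,  0.5, -1.5]), 'm', array([0.02, 0.66, 0.  ])) [-0.56  0.06  0.39  2.24  0.24  0.35  1.16]
0.06 (array([2.3, 1. , 3.8]), array([ 0.2, -0.3,  0.2]))
0.03 (array([ 17.3,   0.7, -22.2]), array([ 0.2, -0.3,  0.2]))
0.022 (array([ 21.2,   0.6, -29.1]), array([ 0.2, -0.3,  0.2]))
0.006 (array([ 29.2,   0.4, -43. ]), array([ 0.2, -0.3,  0.2]))
```

View pics/app.png

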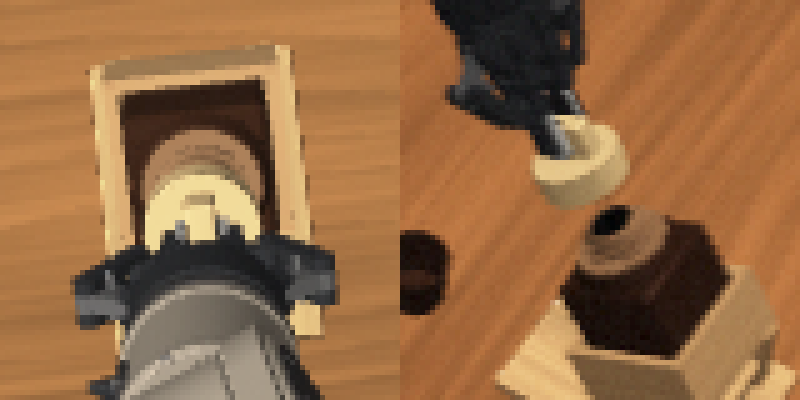

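The scene crop shows the lid upright in the fingers, tilted with the neck and about 20 mm beyond the lip. The top crop shows it laterally centred, at x≈203 against the ring at 205. I'll bring it down in two stages.

```bash
python3 -m creep '[[[0.1,-0.2,0.1,8,0.9,-6,255],[0.2,-0.3,0.2,15,0.7,-18,255],[0.2,-0.3,0.2,19.7,0.7,-26.5,255],[0.2,-0.3,0.2,19.7,0.7,-26.5,255],[0.2,-0.3,0.2,19.7,0.7,-26.5,255],[0.2,-0.3,0.2,19.7,0.7,-26.5,255]]]' 60
cat > st.py <<'E'
from rig import r;from h import *
s=r.get_state();print(s["clock"],rel(s),s["width"])
E
python3 - <<'E'
import st;from h import *
for h in(.025,.016,.010,.006,.003):print(h,goal(st.s,h))
E
```

```text
clock: 4.2
eef_pos: [0.5784, 0.0115, 0.2138]
orientation: [[-0.865, 0.02, 0.502], [0.018, 1.0, -0.009], [-0.502, 0.001, -0.865]]
force: [1.1, -0.7, -0.8]
width: 0.015
grip_force: 59.0
4.2 (array([ 1.8,  1. , 63.6]), array([ 0.1, -0.1,  0.1]), 'f', array([ 0.6, -0.6, -1.2]), 'm', array([0.01, 0.62, 0.02])) 0.014989121000151233
0.025 (array([-1. , -1. , -1.8]), array([-0. ,  0.1, -0.1]))
0.016 (array([ 3.5, -1.1, -9.6]), array([-0. ,  0.1, -0.1]))
0.01 (array([  6.5,  -1.2, -14.8]), array([-0. ,  0.1, -0.1]))
0.006 (array([  8.5,  -1.2, -18.3]), array([-0. ,  0.1, -0.1]))
0.003 (array([ 10. ,  -1.2, -20.9]), array([-0. ,  0.1, -0.1]))
```

```bash
python3 -m creep '[[[0,0,0,-0.5,-1,-2.7,255],[0,0,0,1,-1,-5.2,255],[0,0,0,2.5,-1.1,-7.8,255],[0,0,0,3.5,-1.1,-9.6,255],[0,0,0,3.5,-1.1,-9.6,255]]]' 60; python3 st.py
python3 -m creep '[[[0,0,0,1,0,-1.7,255],[0,0,0,2,0,-3.5,255],[0,0,0,3,0,-5.2,255],[0,0,0,4,0,-6.9,255],[0,0,0,4,0,-6.9,255]]]' 60; python3 st.py
```

```text
clock: 4.62
eef_pos: [0.5821, 0.0099, 0.2038]
orientation: [[-0.865, 0.021, 0.502], [0.019, 1.0, -0.01], [-0.502, 0.001, -0.865]]
force: [0.3, 0.5, -0.3]
width: 0.0147
grip_force: 59.0
4.6167 (array([ 0. , -0.5, 53. ]), array([ 0.1, -0.1,  0. ]), 'f', array([ 0.1,  0.5, -0.4]), 'm', array([-0.01,  0.64,  0.03])) 0.014727694029887177
clock: 5.03
eef_pos: [0.5855, 0.0095, 0.1964]
orientation: [[-0.865, 0.022, 0.501], [0.019, 1.0, -0.011], [-0.501, 0.0, -0.866]]
force: [-0.4, -1.8, -3.6]
width: 0.0146
grip_force: 58.8
5.0333 (array([-0.7, -0.9, 44.8]), array([ 0. , -0.1,  0. ]), 'f', array([-2.1, -1.8, -3. ]), 'm', array([-0.31,  1.16,  0.07])) 0.014579033952529566
```

```bash
python3 -m creep '[[[0,0,0,0.5,-0.4,-2,255],[0,0,0,1,-0.5,-3.5,255],[0,0,0,1.5,-0.5,-4.5,255],[0,0,0,1.5,-0.5,-4.5,255]]]' 60; python3 st.py
```

```text
clock: 5.37
eef_pos: [0.5871, 0.0094, 0.1952]
orientation: [[-0.864, 0.022, 0.503], [0.021, 1.0, -0.008], [-0.504, 0.003, -0.864]]
force: [-31.4, 0.4, 37.9]
width: 0.0147
grip_force: 66.4
5.3667 (array([-0. , -0.9, 43. ]), array([ 0.2, -0.2, -0.1]), 'f', array([-8.2, -0.3, 48.5]), 'm', array([-0.35,  2.71, -0.03])) 0.014689305616236744
```

```bash
python3 -m creep '[[[0,0,0,-1,0,1.8,255],[2,0,-3.5,-1,0,1.8,255],[2,0,-3.5,-1,0,1.8,255]]]' 60; python3 st.py;python3 -m creep '[[[1,0,-1.7,0,0,0,255],[2,0,-3.5,0,0,0,255],[2,0,-3.5,0,0,0,255]]]' 60; python3 st.py
```

```text
clock: 5.62
eef_pos: [0.5862, 0.0091, 0.1953]
orientation: [[-0.861, 0.085, 0.502], [0.093, 0.996, -0.01], [-0.5, 0.038, -0.865]]
force: [-11.8, -2.2, 11.7]
width: 0.0146
grip_force: 61.8
5.6167 (array([-0.7, -1.2, 43.5]), array([ 0.1, -0.1, -4.2]), 'f', array([-4.3, -2.5, 16. ]), 'm', array([-0.42,  1.55, -0.  ])) 0.014622345704344945
clock: 5.87
eef_pos: [0.5861, 0.0091, 0.1951]
orientation: [[-0.854, 0.141, 0.501], [0.157, 0.988, -0.011], [-0.496, 0.069, -0.865]]
force: [-12.3, -3.3, 12.1]
width: 0.0144
grip_force: 64.9
5.8667 (array([-0.9, -1.2, 43.4]), array([ 0. , -0.1, -7.9]), 'f', array([-4.5, -3.6, 16.6]), 'm', array([-0.64,  1.54,  1.17])) 0.014417120686649621
```

The torque jumped from 0 to 1.17 N m within a few degrees and the lid didn't sink, so this is the wrong one. I'll turn it back and lift it off.

```bash
python3 -m creep '[[[-3,0,5.2,0,0,0,255],[-4,0,6.9,-1,0,1.7,255],[-4,0,6.9,-3,0,5.2,255]]]' 60; python3 st.py;python3 -m creep '[[[0,0,0,-5,0,8.7,255],[0,0,0,-12,0,21,255],[0,0,0,-22,0,38,255],[0,0,0,-35,0,61,255],[0,0,0,-35,0,61,255]]]' 60; python3 st.py
python3 - <<'E'
from rig import r;from h import *
s=r.get_state();print(s["eef_pos"])
# back to board: TCP (0.4835,0.2856), bar yaw -11.1, tool down
Rt=Ro.from_euler('z',-11.1,degrees=True).as_matrix()@np.diag([-1,1,-1.])
print((np.array([.4835,.2856,.2])-s["eef_pos"])*1e3,(Ro.from_matrix(Rt)*Ro.from_matrix(s["orientation"]).inv()).as_rotvec(degrees=True))
E
```

```text
clock: 6.12
eef_pos: [0.5839, 0.0096, 0.2]
orientation: [[-0.864, 0.022, 0.503], [0.019, 1.0, -0.01], [-0.503, 0.001, -0.864]]
force: [0.8, -0.7, -1.1]
width: 0.0148
grip_force: 59.4
6.1167 (array([-0.3, -0.8, 48.8]), array([ 0.1, -0.2,  0. ]), 'f', array([ 0.2, -0.7, -1.3]), 'm', array([-0.01,  0.65,  0.01])) 0.014791317090183793
clock: 6.53
eef_pos: [0.5493, 0.0097, 0.2654]
orientation: [[-0.861, 0.024, 0.508], [0.023, 1.0, -0.008], [-0.508, 0.005, -0.861]]
force: [0.5, 0.4, -0.1]
width: 0.0149
grip_force: 59.5
6.5333 (array([  2.4,  -1.5, 122.8]), array([ 0.2, -0.5, -0.2]), 'f', array([ 0.4,  0.4, -0.3]), 'm', array([0.05, 0.66, 0.02])) 0.014869030729965161
[0.54926694 0.00966891 0.26543098]
[-65.76694093 275.93109395 -65.43098246] [ 3.04342459 30.40740529 -9.40489877]
```

```bash
python3 -m creep '[[[3,30.4,-9.4,-66,276,0,255],[3,30.4,-9.4,-66,276,0,255],[3,30.4,-9.4,-66,276,-10,255],[3,30.4,-9.4,-66,276,-30,255],[3,30.4,-9.4,-66,276,-50,255],[3,30.4,-9.4,-66,276,-80,255],[3,30.4,-9.4,-66,276,-120,255],[3,30.4,-9.4,-66,276,-160,255],[3,30.4,-9.4,-66,276,-190,255],[3,30.4,-9.4,-66,276,-190,255]]]' 60
python3 -m creep '[[[0,0,0,0,0,0,255],[0,0,0,0,0,0,255]]]' 60
```

```text
clock: 7.37
eef_pos: [0.4808, 0.2868, 0.0672]
orientation: [[-0.982, 0.188, -0.009], [0.188, 0.982, -0.003], [0.008, -0.005, -1.0]]
force: [-0.8, -0.5, -1.0]
width: 0.0148
grip_force: 59.4
clock: 7.53
eef_pos: [0.4822, 0.2854, 0.0701]
orientation: [[-0.982, 0.189, -0.008], [0.189, 0.982, -0.004], [0.007, -0.005, -1.0]]
force: [0.6, -0.3, -0.6]
width: 0.0149
grip_force: 59.4
```

```bash
python3 -m creep '[[[0.2,-0.4,0,0,0,-12,255],[0.2,-0.4,0,0,0,-24,255],[0.2,-0.4,0,0,0,-29,255],[0.2,-0.4,0,0,0,-32,255],[0.2,-0.4,0,0,0,-32.5,255],[0.2,-0.4,0,0,0,-32.5,255]]]' 60
python3 -m creep '[[[0,0,0,0,0,0,0],[0,0,0,0,0,0,0],[0,0,0,0,0,0,0],[0,0,0,0,0,0,0],[0,0,0,0,0,0,0]]]'
```

```text
clock: 8.03
eef_pos: [0.4831, 0.2855, 0.0389]
orientation: [[-0.982, 0.19, 0.001], [0.19, 0.982, 0.002], [-0.001, 0.002, -1.0]]
force: [0.1, -0.1, -1.2]
width: 0.0149
grip_force: 59.4
clock: 8.45
eef_pos: [0.4827, 0.2855, 0.0385]
orientation: [[-0.982, 0.189, 0.0], [0.189, 0.982, 0.001], [-0.0, 0.002, -1.0]]
force: [0.6, -0.5, -0.5]
width: 0.0743
grip_force: 0.0
```

```bash
python3 -m creep '[[[0,0,0,0,0,25,0],[0,0,0,0,0,60,0],[0,0,0,0,0,100,0],[0,0,-4,0,-10,140,0],[0,0,-10,0,-40,180,0],[0,0,-17,-5,-80,190,0],[0,0,-24,-8,-120,190,0],[0,0,-31,-10,-160,190,0],[0,0,-38,-15,-200,190,0],[0,0,-43,-20,-240,190,0]]]'
python3 -m creep '[[[0,0,-1,-5,-41,0,0],[0,0,-1,-10,-82,0,0],[0,0,-1,-10,-123,0,0],[0,0,-1,-10,-164,0,0],[0,0,-1,-10,-205,0,0],[0,0,-1,-10,-246,0,0],[0,0,-1,-10,-287,0,0],[0,0,-1,-10,-327,0,0],[0,0,-1,-10,-327,0,0],[0,0,-1,-10,-327,0,0]]]'
python3 - <<'E'
from rig import r;from h import *
s=r.get_state();print(np.array([.4540,-.2872,.036])-s["eef_pos"],35.4-np.degrees(np.arctan2(*s["orientation"][1::-1,1])),s["qpos"])
c={n:r.camera(n) for n in("scene","top")}
im=np.hstack([crop(c["top"],*proj(c["top"],(.484,.283,.03)),h=60,s=6),crop(c["scene"],*proj(c["scene"],(.454,-.287,.05)),h=60,s=6)])
cv2.imwrite("pics/app2.png",im)
E
```

```text
clock: 9.28
eef_pos: [0.4621, 0.044, 0.2287]
orientation: [[-0.584, 0.812, 0.002], [0.812, 0.584, 0.001], [0.0, 0.002, -1.0]]
force: [0.8, 0.2, -0.0]
width: 0.0855
grip_force: 0.0
clock: 10.12
eef_pos: [0.4516, -0.2842, 0.2284]
orientation: [[-0.57, 0.821, 0.001], [0.821, 0.57, -0.001], [-0.001, 0.0, -1.0]]
force: [-0.2, 0.8, -0.5]
width: 0.0853
grip_force: 0.0
[ 0.002446   -0.00304614 -0.19238337] 0.6292402350835999 [-0.12938493  0.30142906  0.70422488  1.94141651 -0.23358828  0.97938982
  1.29073511]
```

View pics/app2.png

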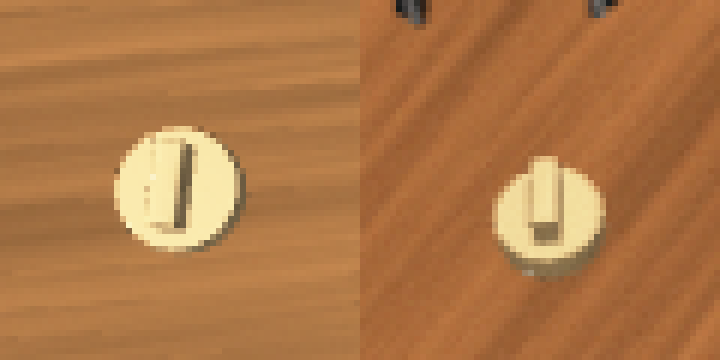

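The wrong lid lies right way up, back in its place. The second lid is where I measured it, with the fingers above, so I'll descend and grip it.

```bash
python3 -m creep '[[[0,0,0.6,2.4,-3,-40,0],[0,0,0.6,2.4,-3,-80,0],[0,0,0.6,2.4,-3,-120,0],[0,0,0.6,2.4,-3,-155,0],[0,0,0.6,2.4,-3,-180,0],[0,0,0.6,2.4,-3,-190,0],[0,0,0.6,2.4,-3,-191,0],[0,0,0.6,2.4,-3,-191,0]]]'
python3 -m creep '[[[0,0,0,0,0,0,255],[0,0,0,0,0,0,255],[0,0,0,0,0,0,255],[0,0,0,0,0,0,255],[0,0,0,0,0,0,255],[0,0,0,0,0,0,255]]]' 60
python3 -m creep '[[[0,0,0,0,0,30,255],[0,0,0,0,0,60,255],[0,0,0,0,0,100,255],[0,0,0,0,0,140,255],[0,0,0,0,0,180,255],[0,0,0,0,0,200,255],[0,0,0,0,0,200,255],[0,0,0,0,0,200,255]]]' 60
python3 - <<'E'
from rig import r;from h import *
s=r.get_state();print(s["eef_pos"])
for h in(.07,.06):print(h,goal(s,h))
E
```

```text
clock: 10.88
eef_pos: [0.4557, -0.2835, 0.0379]
orientation: [[-0.585, 0.811, 0.001], [0.811, 0.585, 0.001], [0.0, 0.002, -1.0]]
force: [-0.7, -0.3, -0.3]
width: 0.0852
grip_force: 0.0
clock: 11.38
eef_pos: [0.4552, -0.2846, 0.038]
orientation: [[-0.583, 0.812, 0.002], [0.812, 0.583, 0.0], [-0.001, 0.002, -1.0]]
force: [-0.3, -0.5, 2.2]
width: 0.0149
grip_force: 58.5
clock: 12.05
eef_pos: [0.4554, -0.2842, 0.2381]
orientation: [[-0.584, 0.812, 0.003], [0.812, 0.584, 0.001], [-0.001, 0.003, -1.0]]
force: [0.2, -0.1, -2.6]
width: 0.0149
grip_force: 59.1
[ 0.45544303 -0.28416567  0.2380527 ]
0.07 (array([ 99.4, 295.2,  13. ]), array([-14.6, -27.3,  51.7]))
0.06 (array([104.4, 295.1,   4.3]), array([-14.6, -27.3,  51.7]))
```

```bash
python3 -m creep '[[[-14.6,-27.3,51.7,90,295,25,255],[-14.6,-27.3,51.7,90,295,25,255],[-14.6,-27.3,51.7,90,295,25,255],[-14.6,-27.3,51.7,90,295,25,255],[-14.6,-27.3,51.7,90,295,25,255],[-14.6,-27.3,51.7,90,295,25,255],[-14.6,-27.3,51.7,90,295,25,255],[-14.6,-27.3,51.7,90,295,25,255],[-14.6,-27.3,51.7,99,295,13,255],[-14.6,-27.3,51.7,99,295,13,255]]]' 60
python3 -m creep '[[[0,0,0,0,0,0,255],[0,0,0,0,0,0,255]]]'
python3 - <<'E'
import st;from h import *
for h in(.06,.03,.025):print(h,goal(st.s,h,gz=.038,off=(-.001,-.0008)))
E
```

```text
clock: 12.88
eef_pos: [0.5514, 0.0118, 0.2461]
orientation: [[-0.87, 0.019, 0.493], [0.015, 1.0, -0.013], [-0.493, -0.004, -0.87]]
force: [-1.0, -0.5, -0.9]
width: 0.0152
grip_force: 59.0
clock: 13.05
eef_pos: [0.5533, 0.0097, 0.2494]
orientation: [[-0.868, 0.027, 0.496], [0.022, 1.0, -0.015], [-0.496, -0.002, -0.868]]
force: [0.6, -0.5, -1.7]
width: 0.0148
grip_force: 59.0
13.05 (array([ -2.1,  -1.3, 106.8]), array([-0.2,  0.3, -0.2]), 'f', array([-0.3, -0.5, -1.8]), 'm', array([-0.06,  0.67, -0.04])) 0.014812610533447004
0.06 (array([ 5.4,  0.4, -7.1]), array([ 0.1, -0.3,  0.2]))
0.03 (array([ 20.4,   0.1, -33.1]), array([ 0.1, -0.3,  0.2]))
0.025 (array([ 22.9,   0. , -37.4]), array([ 0.1, -0.3,  0.2]))
```

```bash
python3 -m creep '[[[0.1,-0.3,0.2,5.4,0.4,-7.1,255],[0.1,-0.3,0.2,12,0.2,-18,255],[0.1,-0.3,0.2,18,0.1,-28,255],[0.1,-0.3,0.2,22.9,0,-37.4,255],[0.1,-0.3,0.2,22.9,0,-37.4,255],[0.1,-0.3,0.2,22.9,0,-37.4,255]]]' 60
python3 - <<'E'
import st;from h import *
for h in(.025,.016,.009):print(h,goal(st.s,h,gz=.038,off=(-.001,-.0008)))
E
```

```text
clock: 13.55
eef_pos: [0.5768, 0.0098, 0.2127]
orientation: [[-0.865, 0.023, 0.501], [0.02, 1.0, -0.011], [-0.502, -0.0, -0.865]]
force: [0.0, 0.1, -0.5]
width: 0.0149
grip_force: 59.0
13.55 (array([-0.2, -0.7, 63.3]), array([-0. , -0.1, -0. ]), 'f', array([-0.2,  0.1, -0.5]), 'm', array([-0.03,  0.67,  0.05])) 0.014928046080414715
0.025 (array([-0.6, -0.1, -0.7]), array([0. , 0.1, 0. ]))
0.016 (array([ 3.9, -0.2, -8.5]), array([0. , 0.1, 0. ]))
0.009 (array([  7.4,  -0.3, -14.6]), array([0. , 0.1, 0. ]))
```

```bash
python3 -m creep '[[[0,0,0,0.5,-0.1,-2.5,255],[0,0,0,2,-0.2,-5,255],[0,0,0,3.9,-0.2,-8.5,255],[0,0,0,5,-0.2,-10.5,255],[0,0,0,6.2,-0.2,-12.5,255],[0,0,0,7.4,-0.3,-14.6,255],[0,0,0,8.4,-0.3,-16.3,255],[0,0,0,8.4,-0.3,-16.3,255]]]' 60;python3 st.py
python3 -m creep '[[[0,0,0,0.5,0,-1,255],[0,0,0,1,0,-2,255],[0,0,0,1,0,-2,255]]]' 60;python3 st.py
```

```text
clock: 14.22
eef_pos: [0.5843, 0.0096, 0.1954]
orientation: [[-0.866, 0.021, 0.5], [0.018, 1.0, -0.011], [-0.5, -0.001, -0.866]]
force: [-1.4, -2.1, -4.9]
width: 0.0149
grip_force: 58.9
14.2167 (array([-2.3, -0.7, 44.6]), array([ 0. , -0. ,  0.1]), 'f', array([-3.7, -2.1, -3.6]), 'm', array([-0.54,  1.3 ,  0.  ])) 0.014874914350375586
clock: 14.47
eef_pos: [0.585, 0.0097, 0.1946]
orientation: [[-0.865, 0.022, 0.501], [0.019, 1.0, -0.01], [-0.501, 0.0, -0.866]]
force: [-17.0, -2.2, 16.7]
width: 0.0146
grip_force: 62.5
14.4667 (array([-2.1, -0.6, 43.6]), array([ 0.1, -0.1,  0. ]), 'f', array([-6.3, -2.6, 22.9]), 'm', array([-0.78,  2.22,  0.03])) 0.014638200337849912
```

```bash
python3 -m creep '[[[1,0,-1.7,-0.4,0,0.4,255],[2,0,-3.5,-0.4,0,0.4,255],[3,0,-5.2,-0.4,0,0.4,255],[3,0,-5.2,-0.4,0,0.4,255]]]' 60;python3 st.py
python3 -m creep '[[[1,0,-1.7,0,0,0,255],[2,0,-3.5,0,0,0,255],[2,0,-3.5,0,0,0,255]]]' 60;python3 st.py
```

```text
clock: 14.8
eef_pos: [0.5851, 0.0094, 0.1947]
orientation: [[-0.858, 0.114, 0.5], [0.125, 0.992, -0.011], [-0.498, 0.053, -0.866]]
force: [-6.5, -3.5, 3.5]
width: 0.015
grip_force: 60.2
14.8 (array([-2. , -0.9, 43.6]), array([-0. , -0. , -6.1]), 'f', array([-3.8, -3.7,  6.2]), 'm', array([-0.94,  1.57, -0.07])) 0.014974925082584285
clock: 15.05
eef_pos: [0.5851, 0.0097, 0.1944]
orientation: [[-0.849, 0.174, 0.5], [0.194, 0.981, -0.012], [-0.492, 0.087, -0.866]]
force: [-4.7, -2.2, 0.9]
width: 0.0147
grip_force: 59.7
15.05 (array([-2.1, -0.6, 43.4]), array([ -0. ,   0. , -10.1]), 'f', array([-3.6, -2.3,  3.1]), 'm', array([-0.76,  1.41,  0.02])) 0.014681509426640786
```

No catch at 10°, so this one fits. I'll keep turning it while following the thread down.

```bash
python3 -m creep '[[[2,0,-3.5,0.3,0,-0.5,255],[4,-0.1,-6.9,0.5,0,-0.9,255],[6,-0.1,-10.4,0.8,0,-1.4,255],[8,-0.2,-13.9,1,0,-1.8,255],[10,-0.2,-17.3,1.2,0,-2.2,255],[10,-0.2,-17.3,1.2,0,-2.2,255]]]' 60;python3 st.py
```

```text
clock: 15.55
eef_pos: [0.5864, 0.01, 0.1927]
orientation: [[-0.737, 0.455, 0.5], [0.52, 0.854, -0.011], [-0.432, 0.251, -0.866]]
force: [-9.6, -2.2, 6.8]
width: 0.0148
grip_force: 60.8
15.55 (array([-1.8, -0.3, 41.2]), array([  0. ,   0. , -30.2]), 'f', array([-4.9, -2.4, 10.7]), 'm', array([-0.49,  1.69, -0.25])) 0.01480335909891225
```

```bash
python3 -m creep '[[[2,0,-3.5,0.2,0,-0.4,255],[4,-0.1,-6.9,0.4,0,-0.7,255],[6,-0.1,-10.4,0.6,0,-1,255],[8,-0.2,-13.9,0.8,0,-1.3,255],[10,-0.2,-17.3,0.9,0,-1.6,255],[10,-0.2,-17.3,0.9,0,-1.6,255]]]' 60;python3 st.py
python3 -m creep '[[[2,0,-3.5,0.2,0,-0.3,255],[3.5,-0.1,-6.1,0.4,0,-0.5,255],[3.5,-0.1,-6.1,0.4,0,-0.5,255]]]' 60;python3 st.py
```

```text
clock: 16.05
eef_pos: [0.5876, 0.0105, 0.1916]
orientation: [[-0.538, 0.678, 0.5], [0.78, 0.626, -0.01], [-0.32, 0.385, -0.866]]
force: [-12.0, -0.6, 11.1]
width: 0.0147
grip_force: 61.5
16.05 (array([-1.4,  0.2, 39.7]), array([  0.1,   0. , -50.1]), 'f', array([-4.8, -0.8, 15.6]), 'm', array([-0.21,  1.57, -0.17])) 0.014713322227512964
clock: 16.3
eef_pos: [0.5879, 0.0106, 0.1916]
orientation: [[-0.453, 0.738, 0.501], [0.849, 0.528, -0.01], [-0.272, 0.421, -0.865]]
force: [-21.4, -1.9, 24.7]
width: 0.0152
grip_force: 63.9
16.3 (array([-1.1,  0.4, 39.6]), array([  0.1,  -0. , -57. ]), 'f', array([-6.1, -2.4, 32.1]), 'm', array([-0.22,  1.97,  0.47])) 0.0152137645694885
```

```bash
python3 -m creep '[[[0,0,0,-0.5,0,0.8,255],[2,0,-3.5,-0.5,0,0.8,255],[4,-0.1,-6.9,-0.5,0,0.8,255],[5,-0.1,-8.7,-0.5,0,0.8,255],[5,-0.1,-8.7,-0.5,0,0.8,255]]]' 90;python3 st.py
python3 -m creep '[[[2,0,-3.5,0,0,0,255],[4,0,-6.9,0,0,0,255],[4,0,-6.9,0,0,0,255]]]' 90;python3 st.py
```

```text
clock: 16.72
eef_pos: [0.5882, 0.0111, 0.192]
orientation: [[-0.317, 0.805, 0.501], [0.928, 0.372, -0.011], [-0.195, 0.462, -0.865]]
force: [-6.4, -0.2, 6.4]
width: 0.0142
grip_force: 89.4
16.7167 (array([-0.7,  0.9, 39.8]), array([  0.1,  -0.1, -67.1]), 'f', array([-2.3, -0.4,  8.7]), 'm', array([ 0.07,  1.25, -0.06])) 0.014202383104101655
clock: 16.97
eef_pos: [0.5882, 0.0112, 0.192]
orientation: [[-0.201, 0.842, 0.5], [0.971, 0.238, -0.011], [-0.128, 0.483, -0.866]]
force: [-7.3, 1.2, 6.0]
width: 0.0142
grip_force: 89.4
16.9667 (array([-0.6,  1. , 39.8]), array([  0. ,   0. , -75.1]), 'f', array([-3.4,  1.1,  8.9]), 'm', array([ 0.24,  1.13, -0.08])) 0.014179761383972821
```

```bash
python3 -m creep '[[[1,0,-1.7,0,0,0,255],[2,0,-3.5,0,0,0,255],[2,0,-3.5,0,0,0,255]]]' 90;python3 st.py
python3 -m creep '[[[1,0,-1.7,0,0,0,255],[2,0,-3.5,0,0,0,255],[2,0,-3.5,0,0,0,255]]]' 90;python3 st.py
```

```text
clock: 17.22
eef_pos: [0.5883, 0.0111, 0.1921]
orientation: [[-0.144, 0.854, 0.499], [0.985, 0.172, -0.011], [-0.095, 0.49, -0.866]]
force: [-5.9, -1.5, 6.7]
width: 0.0142
grip_force: 89.4
17.2167 (array([-0.5,  0.9, 39.8]), array([ -0.,   0., -79.]), 'f', array([-1.7, -1.7,  8.7]), 'm', array([0.1 , 1.06, 0.36])) 0.014232184636167194
clock: 17.47
eef_pos: [0.5883, 0.0111, 0.1921]
orientation: [[-0.085, 0.863, 0.499], [0.995, 0.104, -0.011], [-0.062, 0.495, -0.867]]
force: [-7.2, -1.9, 6.7]
width: 0.014
grip_force: 89.8
17.4667 (array([-0.6,  0.8, 39.7]), array([ -0.1,   0.1, -82.9]), 'f', array([-2.8, -2. ,  9.4]), 'm', array([-0.01,  1.05,  0.78])) 0.013973562214468965
```

It's tight: 0.78 N m at 83°, with no further sinking since 57°. I'll release it, back out along the axis and look.

```bash
python3 -m creep '[[[0,0,0,0,0,0,0],[0,0,0,0,0,0,0],[0,0,0,0,0,0,0],[0,0,0,0,0,0,0],[0,0,0,0,0,0,0]]]'
python3 -m creep '[[[0,0,0,-10,0,17.3,0],[0,0,0,-25,0,43.3,0],[0,0,0,-42,0,73,0],[0,0,0,-60,0,104,0],[0,0,0,-90,0,125,0],[0,0,0,-120,20,140,0],[0,0,0,-140,60,150,0],[0,0,0,-140,100,150,0],[0,0,0,-140,140,150,0],[0,0,0,-140,170,150,0]]]'
python3 - <<'E'
from rig import r;from h import *
c={n:r.camera(n) for n in("scene","top")}
im=np.hstack([crop(c["top"],*proj(c["top"],SEAT),h=66,s=6),crop(c["scene"],*proj(c["scene"],SEAT),h=66,s=6)])
cv2.imwrite("pics/end.png",im)
cv2.imwrite("pics/endall.png",np.vstack([c["top"]["color"][:300,:,::-1],c["scene"]["color"][90:,:,::-1]]))
E
```

```text
clock: 17.88
eef_pos: [0.5883, 0.0105, 0.1917]
orientation: [[-0.083, 0.863, 0.498], [0.995, 0.102, -0.012], [-0.061, 0.495, -0.867]]
force: [-0.2, 0.5, 0.3]
width: 0.0737
grip_force: 0.0
clock: 18.72
eef_pos: [0.4525, 0.1513, 0.3379]
orientation: [[-0.081, 0.862, 0.5], [0.995, 0.099, -0.009], [-0.057, 0.497, -0.866]]
force: [2.3, 0.2, -0.2]
width: 0.0853
grip_force: 0.0
```

View pics/end.png

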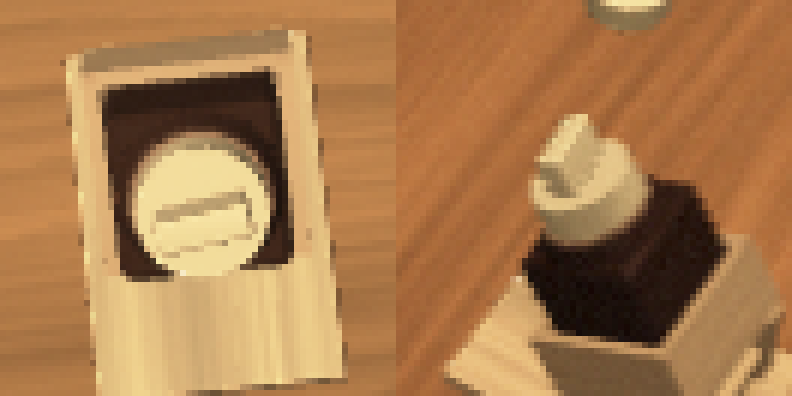

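View pics/endall.png

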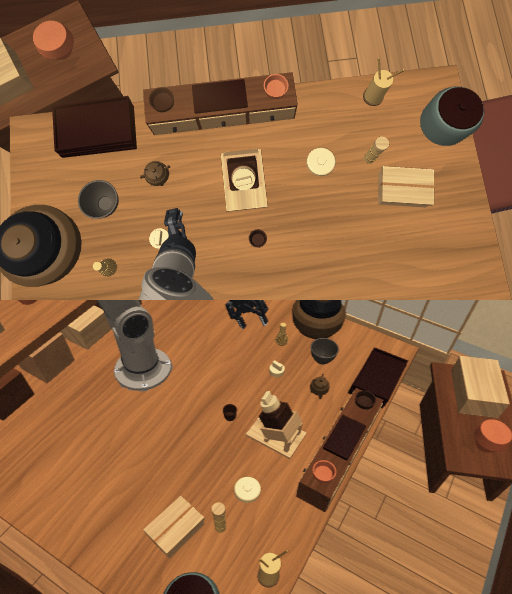

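The end view shows the lid down evenly on the shoulder, bar at about 80°. The other lid is right way up on the board, the bystanders are where they were, and the arm is clear.

```bash
python3 -c "
from rig import r
print(r.finish_job())"
```

```text
the job is handed in; nothing more can be done
None
```

The lid that started on the robot's right fits: it is screwed on clockwise until tight (0.78 N m at about 83°, no further sinking after about 57°). The other lid caught dead on trial and is back right way up on the board, nothing else looks moved in the final pictures, and I handed the job in at about 19 s; no verdict came back.

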